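# Free the ankle plate for curing

## Robot

A 6-joint arm with a two-finger parallel gripper is mounted at the origin on the work surface. World frame = base frame: x ahead of the robot, y to its left, z up, the work surface at z = 0. Lengths are in m, angles in degrees, forces in N, time in s.
With the tool pointing down it reaches from about 0.4 to 0.825 m from the base axis. Payload 7 kg.
Tool frame: the origin (TCP) lies at the very end of the fingers, on their centre line; the grasp point (between the pads) lies 19 mm behind it; z points along the fingers, y is the line along which they close (so a half turn about z gives the same grasp; the last joint's range is limited). The gripper opens to 88 mm and grips with 3 to 60 N. Pads are 19 mm wide; open, the fingers measure 130 mm over their backs; the gripper's body (78 mm by 193 mm) begins 47 mm behind the grasp point.
Start: joints at [89.215, 20.546, 0.682, 0, -70.136, -16.507], TCP at [0.201, 0.644, 0.227] pointing down, gripper open.
Joint ranges: [-176.03, 176.03], [-82.01, 121.73], [-58.28, 71.71], [-173.87, 95.51], [-174.79, -0.11], [-173.66, 173.66]. Speed limits (degrees/s): [136.94, 136.94, 172.46, 180, 180, 180].

## Interface

Orientations are given as [roll, pitch, yaw] about the fixed x, y, z axes, in that order (R = Rz(yaw) Ry(pitch) Rx(roll)).
In Python, from plant import get_state, imaging, r, finder gives the robot as it stands.
- The arm moves only by the shell command python3 -m handwheel 'ROWS' [FORCE]. ROWS is JSON, a list of rows, each a list of 5 numbers: the closure, from 0 (fully open) to 1 (shut), then the shift along the world's x, y, z in cm, then the turn about the world's z in degrees. A call has 1 to 8 rows; each row is the pose to reach, as a shift and turn from the pose commanded when the call began; what a row does not reach only later rows make up. A row lasts 1/8 s, in which the tool goes at most 62.5 mm and 10.7 degrees, less where a joint would pass 70% of its speed; a pose out of reach is approached as far as the arm can. A call with a gripper value outside its range is refused whole. The fingers move at their own pace and stop on an object; FORCE is the grip in N (left out, the last holds). Time passes only in rows, so rows that repeat a pose let the fingers close. It gives the time, the measured TCP pose, the force, the opening and the grip force at its end, in the units of the state.
- get_state(): the state, without advancing time (a new reading comes with each control period).
- imaging.capture(name): name is "scene" or "top" or "wrist"; returns (picture, depth): 384x512x3 uint8, red, green, blue; 384x512 float32, m along the optical axis (not along the pixel's ray), 0 where there is no reading.
- imaging.get_calibration(name): a dict with "fx", "fy", "cx", "cy" (pixels), "dist" ([k1, k2, p1, p2, k3] as OpenCV has them; the pictures are not rectified), "rvec" (rotation vector, rad) and "tvec" (3), from world to camera coordinates, as OpenCV has them; the wrist camera has in their place "hand_eye" (4x4, takes a point from camera to tool coordinates, whose origin is the TCP and whose axes are the flange's). Camera axes: x right, y down, z forward; pixel columns grow to the right and rows downward; lengths in m; the calibration is good to about 2 mm. A picture is of the moment at which its call begins: read the wrist's pose just before it. get_calibration takes no time and is no camera call.
- r.close_job(): hands the job in; it is judged then, once.
Trained networks look in the newest picture that a camera, given by its name, has taken for a name from the list of things; names that differ only in an ending like _2 or _b are one class to them, and where a whole thing is asked for, a point or a joint stands for the part that bears it (a point fixed in the world has none). Each returns a list of dicts, best first, with "p" (0 to 1); they miss things now and then, are a little off and sometimes report something else, mostly with a low value. They report only what shows in the picture. A call takes as long as a camera call.
- finder.cut_out(camera, query): "region" (384x512 bool, what is visible of it) and "pixel" ([column, row] in pixels, amid what is visible of it).
The state is a dict: "time_s": time; "joints": joint angles; "qd": joint speeds; "joint_torque": joint torques, N m; "tcp_pos": TCP position; "eef_rot": TCP orientation; "contact_force": force on the tool from outside, world axes, zero at the start; "moment": the same for the moment, N m; "gripper_width": finger opening in m; "gripper_force": force on a finger pad.
Only numpy, scipy, OpenCV 4.12 (cv2) and the standard library are available. Lean on these libraries where they do the work, as an engineer would, in place of code of your own. Each camera call takes 0.05 s, during which the arm holds its last target. There are 200 camera calls.

## Task

Clear the two black finger joints and the mandrel from in front of the clip holder and stand them upright on the flat cork mat, then lift the tan ankle plate out of the clips and lay it flat on the white ceramic block of the curing stand, centred and lengthwise along the block, setting it down rather than dropping it. After that, stand each of the three cleared things upright again on the very seat it came from, and leave the sanding block, the vial rack and the resin wedge undisturbed.

Things in the scene. Friction and masses are not known exactly. Their poses are not given: they have to be found in the camera images.
- plate_c (a point): Centre of the tan resin ankle plate, a flat slab 45 (x) x 90 (y) x 12 (z) mm, about 65 g, with a shallow round boss and four small dark holes on top. It starts flat on the holder's pedestal. Two sprung jaws press on its short ends (about 1 N each); it pulls straight up out. Grasp it across its 45 mm width. Axes: x across, y lengthwise, z up.
- fork_c (a point): Centre (half-way up, 43 mm above its underside) of the taller black nylon finger joint, 86 mm high: foot 30 x 28 x 8 mm, square shaft 24 x 24 mm up to 66 mm, above it a forked top of two cheeks with a slot between. z up, x at right angles to the slot's cross pin; it starts squared up with the holder.
- barrel_c (a point): Centre (half-way up, 36 mm above its underside) of the shorter black nylon finger joint, 72 mm high: foot 30 x 30 x 8 mm, shaft 22 (x) x 16 (y) mm, on top a round barrel 26 mm across whose axis is x and whose flat ends are 22 mm apart; the barrel's axis lies 59 mm above the underside. z up; it starts squared up with the holder.
- mandrel_c (a point): Centre (half-way up, 43 mm above its underside) of the knurled aluminium polishing mandrel, 86 mm high, round: foot 36 mm across and 10 mm high, knurled body 26 mm across from 12 to 70 mm height, then a tip 14 mm across. z up.
- holder: Fixed grey base 125 x 185 x 6 mm. Origin on the bench under the plate's middle; y along the plate, -x front (to the robot). Pedestal 28 x 64 mm carries the plate's underside at 26 mm; jaws at y = +-47 mm, 47 mm high. Three flat round seats (47 mm across, 6 mm above the bench) at x = -46, y = -58, 0, +58 mm each hold a finger joint or the mandrel, in any order, 9 mm or so before the plate.
- mat: Flat brown cork mat lying on the bench, fixed, 160 (x) x 190 (y) x 4 mm: the side area. Origin under its centre, on the bench; z up. It is to the left or the right of the holder.
- cure: Curing stand, fixed: a steel sheet 175 x 130 x 4 mm with a white ceramic block 30 (x) x 60 (y) mm whose top is 26 mm above the bench. Origin on the bench under the block's centre, z up, y along the block. The plate belongs flat on the block, centre over centre, its length along y; it overhangs the block on all sides. The stand is on the other side of the holder from the mat.
- wedge: Stepped resin heel wedge, 36 (x) x 70 (y) x 26 mm, already lying on the curing stand's sheet, centred at the stand's x = +92 mm. Origin under its centre. Leave alone.
- sanding_block: Rubber sanding block, 66 x 105 x 30 mm, lying behind the holder, to the right of the vial rack. Origin under its centre. Leave alone.
- vial_rack: Clear polystyrene vial rack, 60 x 130 mm with walls 36 mm high, with white-capped vials to 58 mm height, behind the holder. Origin under its centre. Leave alone.

How it is judged (in metres and radians):
On the way, in this order (a step that is already met when the one before it is completed fails the run):
1. both finger joints and the mandrel stand released on the mat, the plate still in the clips (x of fork_c in the frame of mat between -0.08 and 0.08 m and y of fork_c in the frame of mat between -0.095 and 0.095 m and z of fork_c in the frame of mat between 0.039 and 0.053 m and angle between each of fork_c, barrel_c, mandrel_c's own z axis and vertical below 0.15 rad and contact force between the fingers and fork_joint below 0.1 N and linear speed of each of fork_joint, barrel_joint, mandrel below 0.03 m/s and x of barrel_c in the frame of mat between -0.08 and 0.08 m and y of barrel_c in the frame of mat between -0.095 and 0.095 m and z of barrel_c in the frame of mat between 0.032 and 0.046 m and contact force between the fingers and barrel_joint below 0.1 N and x of mandrel_c in the frame of mat between -0.08 and 0.08 m and y of mandrel_c in the frame of mat between -0.095 and 0.095 m and z of mandrel_c in the frame of mat between 0.039 and 0.053 m and contact force between the fingers and mandrel below 0.1 N and distance of plate_c from where it was at the start of the episode below 0.01 m), for 0.2 s.
2. the plate lies released on the ceramic block while the three things still stand on the mat (horizontal distance between plate_c and cure below 0.012 m and angle between the y axis of plate_c and the y axis of cure, either way round below 0.21 rad and angle between plate_c's own z axis and vertical below 0.1 rad and z of plate_c in the frame of cure between 0.028 and 0.037 m and contact force between the fingers and plate below 0.1 N and linear speed of each of plate, fork_joint, barrel_joint, mandrel below 0.03 m/s and x of fork_c in the frame of mat between -0.08 and 0.08 m and y of fork_c in the frame of mat between -0.095 and 0.095 m and z of fork_c in the frame of mat between 0.039 and 0.053 m and angle between each of fork_c, barrel_c, mandrel_c's own z axis and vertical below 0.15 rad and contact force between the fingers and fork_joint below 0.1 N and x of barrel_c in the frame of mat between -0.08 and 0.08 m and y of barrel_c in the frame of mat between -0.095 and 0.095 m and z of barrel_c in the frame of mat between 0.032 and 0.046 m and contact force between the fingers and barrel_joint below 0.1 N and x of mandrel_c in the frame of mat between -0.08 and 0.08 m and y of mandrel_c in the frame of mat between -0.095 and 0.095 m and z of mandrel_c in the frame of mat between 0.039 and 0.053 m and contact force between the fingers and mandrel below 0.1 N), for 0.2 s.
At the end, for the whole second after the job is handed in: The ankle plate lies flat and released on the ceramic block, centre within 12 mm of the block's centre and lengthwise within 12 degrees; both finger joints and the mandrel stand upright, released and at rest, each within 15 mm of where it stood at the start (horizontal distance between plate_c and cure below 0.012 m and angle between the y axis of plate_c and the y axis of cure, either way round below 0.21 rad and angle between plate_c's own z axis and vertical below 0.1 rad and z of plate_c in the frame of cure between 0.028 and 0.037 m and contact force between the fingers and plate below 0.1 N and linear speed of each of plate, fork_joint, barrel_joint, mandrel below 0.03 m/s and distance of each of fork_c, barrel_c, mandrel_c from where it was at the start of the episode below 0.015 m and angle between each of fork_c, barrel_c, mandrel_c's own z axis and vertical below 0.15 rad and contact force between the fingers and fork_joint below 0.1 N and contact force between the fingers and barrel_joint below 0.1 N and contact force between the fingers and mandrel below 0.1 N); the robot touches nothing.
It fails at once if resin wedge disturbed (moved over 20 mm) (distance of wedge from where it was at the start of the episode above 0.02 m).
It fails at once if sanding block disturbed (moved over 20 mm) (distance of sanding_block from where it was at the start of the episode above 0.02 m).
It fails at once if vial rack disturbed (moved over 20 mm) (distance of vial_rack from where it was at the start of the episode above 0.02 m).
It fails at once if the plate let go more than 15 mm above the ceramic block (horizontal distance between plate_c and holder above 0.06 m and contact force between the fingers and plate below 0.01 N and z of plate_c in the frame of cure above 0.047 m).
It also fails if it takes over 144 s, if anything falls off the work surface, if the arm or the gripper's body presses on something with over 40 N, if the wrist force passes 120 N, or if a joint passes its speed limit or range.

## Working session

There is one attempt and no reset: what is moved stays moved. The work goes in short steps, Python scripts to look and compute and a shell command to move; the robot and the scene stay as the last step left them, time stands still between calls to the robot, and variables do not carry over. Pictures are saved under pics/ and viewed, at most 14 in all, crops included, and the job is handed in when it is done.

```bash
mkdir -p pics
cat > h.py <<'E'
import numpy as np, cv2
from plant import get_state, imaging, r, finder
from scipy.spatial.transform import Rotation as R
def cam(name):
    s=get_state(); img,d=imaging.capture(name); c=imaging.get_calibration(name)
    K=np.array([[c['fx'],0,c['cx']],[0,c['fy'],c['cy']],[0,0,1]]); D=np.array(c['dist'])
    if 'hand_eye' in c:
        T=np.eye(4);T[:3,:3]=R.from_euler('xyz',s['eef_rot'],degrees=True).as_matrix();T[:3,3]=s['tcp_pos']
        T=T@np.array(c['hand_eye'])
    else:
        W=np.eye(4);W[:3,:3]=cv2.Rodrigues(np.array(c['rvec'],float))[0];W[:3,3]=np.ravel(c['tvec']);T=np.linalg.inv(W)
    return img,d,K,D,T
def cloud(d,K,D,T):
    h,w=d.shape;u,v=np.meshgrid(np.arange(w),np.arange(h))
    p=cv2.undistortPoints(np.stack([u,v],-1).reshape(-1,1,2).astype(float),K,D).reshape(h,w,2)
    P=np.dstack([p[...,0]*d,p[...,1]*d,d])
    P=P@T[:3,:3].T+T[:3,3]; P[d<=0]=np.nan
    return P
def save(img,n): cv2.imwrite('pics/'+n,cv2.cvtColor(img,cv2.COLOR_RGB2BGR))
E
python3 - <<'E'
from h import *
s=get_state();print(s)
for n in('scene','top'):
    img,d,K,D,T=cam(n);save(img,n+'0.png');P=cloud(d,K,D,T);print(n,T[:3,3].round(3),T[:3,2].round(2))
    for q in('plate_c','fork_c','barrel_c','mandrel_c','holder','mat','cure','wedge','sanding_block','vial_rack'):
        for o in finder.cut_out(n,q)[:2]:
            m=o['region'];X=P[m];X=X[~np.isnan(X[:,0])]
            print(q,round(o['p'],2),np.round(o['pixel']),m.sum(),np.median(X,0).round(3) if len(X) else '',np.percentile(X,[3,97],axis=0).round(3).tolist() if len(X) else '')
E
```

```text
{'time_s': 0.0, 'joints': array([ 8.92146105e+01,  2.05907194e+01,  6.34678954e-01, -2.02016383e-02,
       -7.01345506e+01, -1.65046317e+01]), 'qd': array([-0.042024  ,  0.10671952,  0.04079588,  0.03319772,  0.0379667 ,
        0.04141944]), 'joint_torque': array([ 8.45148634e-05, -5.82722747e+01,  2.93042600e+01,  6.99670047e+00,
        6.81356833e-03, -1.50049505e-04]), 'tcp_pos': array([0.20052133, 0.64403086, 0.22563737]), 'eef_rot': array([ 1.79907746e+02, -7.53036188e-03, -1.72968950e+01]), 'contact_force': array([0.06864693, 0.01171492, 0.74281439]), 'moment': array([ 0.0431216 , -0.00965208, -0.00166675]), 'gripper_force': 0.0, 'gripper_width': 0.08799529595880173}
scene [ 1.231 -0.632  0.654] [-0.57  0.61 -0.56]
plate_c 0.82 [248. 190.] 396 [0.574 0.04  0.038] [[0.546, 0.001, 0.029], [0.595, 0.081, 0.041]]
fork_c 0.71 [219. 193.] 445 [ 0.54  -0.035  0.055] [[0.523, -0.04, 0.01], [0.548, -0.014, 0.092]]
barrel_c 0.65 [232. 182.] 306 [0.526 0.025 0.046] [[0.438, 0.016, 0.001], [0.536, 0.118, 0.078]]
mandrel_c 0.68 [296. 160.] 1851 [0.527 0.28  0.005] [[0.447, 0.195, 0.001],
[... 1324 characters left out ...]
 [0.617, 0.126, 0.038]]
mat 0.68 [143. 244.] 5432 [0.524 0.284 0.004] [[0.449, 0.196, -0.0], [0.6, 0.375, 0.008]]
cure 0.76 [388. 231.] 3516 [ 0.562 -0.289  0.004] [[0.494, -0.358, -0.0], [0.652, -0.231, 0.027]]
cure 0.22 [226. 256.] 183 [0.511 0.086 0.076] [[0.5, 0.074, 0.013], [0.526, 0.1, 0.094]]
wedge 0.67 [395. 199.] 473 [ 0.634 -0.302  0.021] [[0.617, -0.335, 0.012], [0.652, -0.271, 0.032]]
sanding_block 0.75 [335. 150.] 1307 [ 0.754 -0.168  0.029] [[0.723, -0.216, 0.011], [0.79, -0.119, 0.033]]
sanding_block 0.62 [248. 249.] 157 [0.519 0.031 0.073] [[0.508, 0.02, 0.01], [0.532, 0.044, 0.08]]
vial_rack 0.64 [220. 154.] 1596 [0.749 0.108 0.031] [[0.718, 0.046, 0.0], [0.779, 0.17, 0.06]]
```

Run:
```python
from h import *
def rect(X): 
    (c,s,a)=cv2.minAreaRect((X[:,:2]*1000).astype(np.float32)); 
    if s[0]>s[1]: a-=90; s=s[::-1]
    # long axis direction angle relative to y
    return np.round(c,1),np.round(s,1),round(a,1)
for n in('top','scene'):
    img,d,K,D,T=cam(n);P=cloud(d,K,D,T)
    def sel(x0,x1,y0,y1,z0,z1):
        m=(P[...,0]>x0)&(P[...,0]<x1)&(P[...,1]>y0)&(P[...,1]<y1)&(P[...,2]>z0)&(P[...,2]<z1)
        m=m.astype(np.uint8);return P[m>0]
    print(n)
    for q in ('plate_c','mat','wedge','vial_rack','sanding_block','holder'):
        o=finder.cut_out(n,q)
        if o:
            m=cv2.erode(o[0]['region'].astype(np.uint8),np.ones((2,2)));X=P[m>0];X=X[~np.isnan(X[:,0])]
            if q=='plate_c':X=X[(X[:,2]>.03)&(X[:,2]<.046)]
            print(q,rect(X))
    for nm,y0,y1 in(('R',-.06,-.0),('M',.005,.055),('L',.06,.12)):
        X=sel(.48,.555,y0,y1,.055,.1);print(nm,len(X),rect(X),X.mean(0).round(4),X[:,2].max().round(3))
    X=sel(.5,.61,-.36,-.22,.018,.034);print('block',len(X),rect(X),np.median(X,0))
    X=sel(.47,.68,-.4,-.2,.0025,.0065);print('sheet',rect(X))
    if n=='top':
        c=img[90:300,90:440];save(cv2.resize(c,(800,480),interpolation=cv2.INTER_CUBIC),'topcrop.png')
```

```text
top
plate_c (array([567.4,  38.7]), array([42.9, 89.7]), 10.3)
mat (array([524.2, 284.4]), array([159.2, 189.5]), 6.0)
wedge (array([ 632.9, -306.4]), array([33.8, 74.1]), -8.3)
vial_rack (array([749.1, 107.6]), array([ 60.3, 126.2]), -3.7)
sanding_block (array([ 755.8, -168.9]), array([ 63.1, 103.7]), 7.7)
holder (array([550.2,  37.9]), array([127.4, 187.8]), 11.2)
R 140 (array([532.9, -24.2]), array([24. , 24.6]), 10.6) [ 0.5322 -0.0247  0.0825] 0.096
M 129 (array([522.9,  32.6]), array([22.3, 25.6]), 11.0) [0.5224 0.0323 0.0745] 0.084
L 119 (array([513.1,  88.9]), array([23.8, 24.8]), 25.0) [0.5124 0.0881 0.0806] 0.095
block 358 (array([ 544.2, -291.5]), array([30.7, 61. ]), -9.0) [ 0.54386611 -0.2911177   0.02555817]
sheet (array([ 574.3, -300.1]), array([199.8, 208.3]), -90.0)
scene
plate_c (array([572.5,  36.9]), array([39.8, 86.5]), 11.1)
mat (array([526.8, 283.8]), array([160.6, 192.4]), 6.2)
wedge (array([ 637.3, -306.4]), array([35.5, 65.8]), -6.4)
vial_rack (array([749.7, 135.7]), array([ 72.1, 194.2]), 4.2)
sanding_block (array([ 760.4, -165.3]), array([ 63.1, 117. ]), 6.6)
holder (array([551.8,  42.9]), array([122.7, 205.8]), 10.3)
R 223 (array([534.4, -26.6]), array([25.2, 26.7]), 7.2) [ 0.5373 -0.0289  0.077 ] 0.095
M 116 (array([524.4,  30.3]), array([23.6, 27.6]), 10.6) [0.5271 0.0273 0.0703] 0.08
L 140 (array([515.3,  86.1]), array([22.9, 24.4]), -22.4) [0.5175 0.0834 0.0742] 0.095
block 360 (array([ 545.1, -291.7]), array([33.2, 60.9]), -8.0) [ 0.54849005 -0.29351197  0.02614983]
sheet (array([ 575.2, -299.9]), array([199.6, 209.4]), -89.8)
```

View pics/topcrop.png

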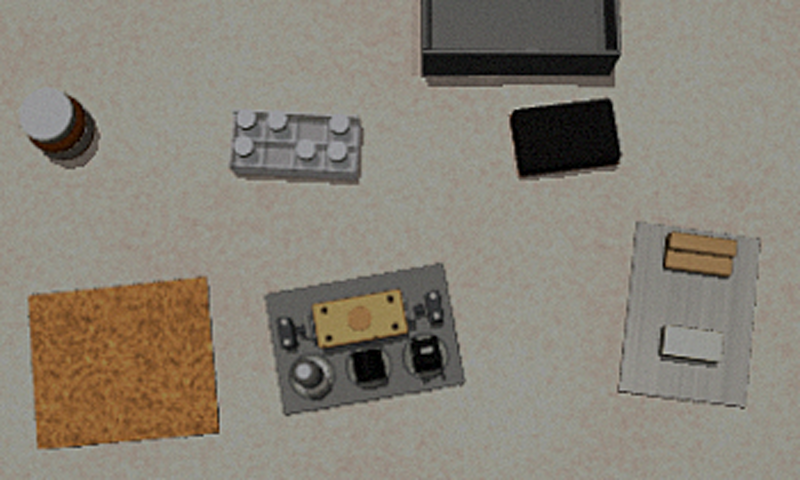

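View pics/scene0.png

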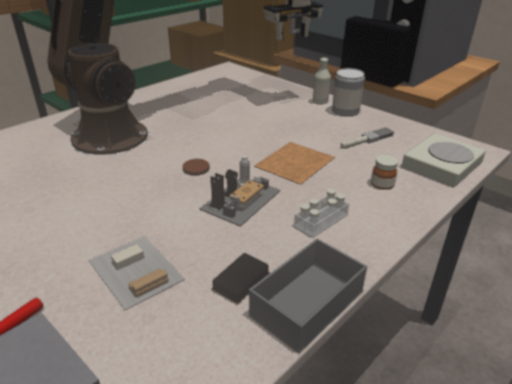

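Top view: the mat is at left (crop about 125,360), with the holder in the middle. From left to right it carries the mandrel (308,378), the barrel joint (370,365) and the fork joint (427,352). The cure block is at right (690,345) with the wedge behind it. Next I move above the holder for a close look.

```bash
python3 -m handwheel '[[0,4,-8,1,-8],[0,8,-16,2,-16],[0,12,-24,3,-24],[0,16,-31,3,-32],[0,16,-31,3,-32]]' 20; python3 -m handwheel '[[0,4,-8,0,-8],[0,8,-16,0,-16],[0,12,-24,0,-24],[0,15,-30,0,-31],[0,15,-30,0,-31],[0,15,-30,0,-31]]'
cat > w.py <<'E'
from h import *
import sys
img,d,K,D,T=cam('wrist');s=get_state();print(s['tcp_pos'].round(4),s['eef_rot'].round(1),T[:3,3].round(3),T[:3,2].round(2))
save(img,sys.argv[1]);P=cloud(d,K,D,T);np.save('P.npy',P)
for q in sys.argv[2:]:
    for o in finder.cut_out('wrist',q)[:1]:
        m=cv2.erode(o['region'].astype(np.uint8),np.ones((3,3)));X=P[m>0];X=X[~np.isnan(X[:,0])]
        if len(X)<10: continue
        zt=np.percentile(X[:,2],98);Y=X[X[:,2]>zt-.022]
        c,z,a=cv2.minAreaRect((Y[:,:2]*1000).astype(np.float32))
        print(q,round(o['p'],2),np.round(o['pixel']),len(X),'ztop',zt.round(4),'rect',np.round(c,1),np.round(z,1),round(a,1),'all',np.percentile(X,[2,98],axis=0).round(3).tolist())
E
python3 w.py w1.png plate_c fork_c barrel_c mandrel_c holder
```

```text
time_s: 2.42
tcp_pos: [0.3434, 0.3659, 0.255]
eef_rot: [-179.9, 0.0, -49.4]
contact_force: [1.4, 0.0, -0.4]
gripper_width: 0.0877
gripper_force: 0.0
time_s: 3.18
tcp_pos: [0.4936, 0.0649, 0.2546]
eef_rot: [-180.0, -0.0, -80.5]
contact_force: [0.6, 1.4, -0.7]
gripper_width: 0.0874
gripper_force: 0.0
[0.4941 0.0642 0.2544] [180.   -0.  -80.4] [ 0.505 -0.005  0.413] [-0.04  0.26 -0.97]
plate_c 0.89 [196. 130.] 3110 ztop 0.0395 rect [567.8  40.6] [44.4 89.7] 9.8 all [[0.544, -0.002, 0.036], [0.591, 0.082, 0.04]]
fork_c 0.6 [235.  71.] 848 ztop 0.0931 rect [532.8 -23.8] [23.7 23.3] 9.9 all [[0.519, -0.035, 0.013], [0.544, -0.011, 0.093]]
barrel_c 0.76 [238. 132.] 674 ztop 0.0786 rect [522.3  31.6] [21.  23.1] 9.3 all [[0.509, 0.019, 0.013], [0.534, 0.043, 0.079]]
mandrel_c 0.63 [239. 186.] 815 ztop 0.0925 rect [512.9  87.8] [23.  23.2] 48.9 all [[0.498, 0.074, 0.016], [0.527, 0.096, 0.092]]
holder 0.56 [218. 110.] 9084 ztop 0.0456 rect [568.2  40.8] [ 30.3 162.6] 10.2 all [[0.483, -0.054, 0.004], [0.618, 0.126, 0.046]]
```

View pics/w1.png

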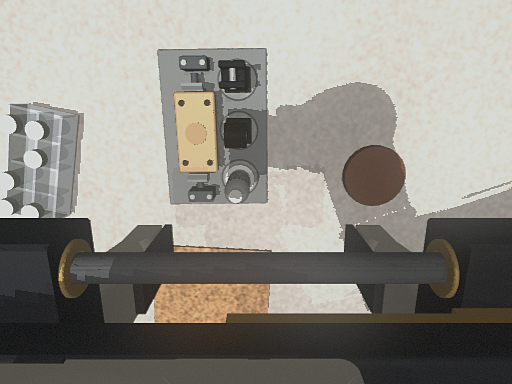

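The close view agrees with the top view. The plate is at (196,130), fork (235,75), barrel (238,132) and mandrel (238,186), and the holder yaw is about 9.9°. I'll grasp the mandrel across x, above jaw height.

```bash
python3 -m handwheel '[[0.4,1.84,2.43,-5,0.3],[0.4,1.84,2.43,-10,0.3],[0.4,1.84,2.43,-14,0.3],[0.4,1.84,2.43,-17.5,0.3],[0.4,1.84,2.43,-20.2,0.3],[0.4,1.84,2.43,-20.2,0.3],[0.4,1.84,2.43,-20.2,0.3]]' 20; python3 -c "
from h import *;s=get_state();print(s['tcp_pos'].round(4),s['eef_rot'].round(2))"
```

```text
time_s: 4.35
tcp_pos: [0.5118, 0.093, 0.0535]
eef_rot: [-179.9, 0.0, -79.9]
contact_force: [0.3, -0.2, -0.9]
gripper_width: 0.0522
gripper_force: 0.0
[0.5118 0.093  0.0535] [-1.7993e+02  1.0000e-02 -7.9910e+01]
```

```bash
python3 -m handwheel '[[0.4,0.07,-0.45,-0.15,0],[0.4,0.07,-0.45,-0.15,0],[1,0.07,-0.45,-0.15,0],[1,0.07,-0.45,-0.15,0],[1,0.07,-0.45,-0.15,0],[1,0.07,-0.45,-0.15,0],[1,0.07,-0.45,-0.15,0],[1,0.07,-0.45,-0.15,0]]' 20
```

```text
time_s: 5.35
tcp_pos: [0.512, 0.0876, 0.0509]
eef_rot: [-180.0, -0.0, -80.0]
contact_force: [0.4, 0.3, -0.3]
gripper_width: 0.0256
gripper_force: 19.9
```

```bash
python3 -m handwheel '[[1,0,0,3,0],[1,0,0,6,0],[1,0.2,5,6,0],[1,0.3,10,6,0],[1,0.5,15,6,0],[1,0.6,20,6,0],[1,0.7,25.6,6,0],[1,0.7,25.6,6,0]]'; python3 -m handwheel '[[1,0,0,0,0],[1,0,0,0,0]]'
```

```text
time_s: 6.35
tcp_pos: [0.5186, 0.347, 0.1101]
eef_rot: [180.0, -0.0, -79.8]
contact_force: [-0.5, -0.8, -2.1]
gripper_width: 0.0252
gripper_force: 19.9
time_s: 6.6
tcp_pos: [0.5188, 0.3425, 0.1108]
eef_rot: [180.0, -0.0, -80.0]
contact_force: [0.3, 0.4, -2.3]
gripper_width: 0.0258
gripper_force: 19.9
```

Now lower to the mat (TCP about 0.049) and release.

```bash
python3 -m handwheel '[[1,0,0,-2,0],[1,0,0,-4,0],[1,0,0,-5.2,0],[1,0,0,-5.8,0],[1,0,0,-6.1,0],[1,0,0,-6.15,0],[1,0,0,-6.15,0],[1,0,0,-6.15,0]]'
```

```text
time_s: 7.6
tcp_pos: [0.5191, 0.3437, 0.0498]
eef_rot: [-180.0, 0.0, -80.0]
contact_force: [0.7, 0.1, -1.0]
gripper_width: 0.0255
gripper_force: 19.9
```

```bash
python3 -m handwheel '[[1,0,0,-0.06,0],[1,0,0,-0.06,0],[0.45,0,0,-0.06,0],[0.45,0,0,-0.06,0],[0.45,0,0,-0.06,0],[0.45,0,0,2,0],[0.45,0,0,5,0],[0.45,0,0,8,0]]'; python3 -m handwheel '[[0.45,0,-5,0,0],[0.45,0,-11,0,0],[0.45,0,-17,0,0],[0.45,0,-23,0,0],[0.45,0.35,-29,0,0],[0.45,0.35,-31.2,0,0],[0.45,0.35,-31.2,0,0],[0.45,0.35,-31.2,0,0]]'; python3 w.py w2.png barrel_c fork_c mandrel_c plate_c
```

```text
time_s: 8.6
tcp_pos: [0.5188, 0.3434, 0.1302]
eef_rot: [180.0, -0.0, -80.0]
contact_force: [0.8, 0.5, -0.3]
gripper_width: 0.0482
gripper_force: 0.0
time_s: 9.6
tcp_pos: [0.5227, 0.032, 0.1296]
eef_rot: [-180.0, 0.0, -80.0]
contact_force: [0.6, 0.6, -0.8]
gripper_width: 0.0481
gripper_force: 0.0
[0.5226 0.0323 0.1295] [-180.    0.  -80.] [ 0.534 -0.037  0.288] [-0.04  0.26 -0.97]
barrel_c 0.57 [256. 194.] 1646 ztop 0.0783 rect [523.6  30.4] [21.5 22.1] 7.6 all [[0.512, 0.018, 0.013], [0.537, 0.04, 0.078]]
fork_c 0.59 [257. 118.] 1618 ztop 0.0929 rect [533.  -24.8] [22.9 23.4] 10.1 all [[0.522, -0.037, 0.014], [0.545, -0.013, 0.093]]
plate_c 0.78 [200. 186.] 5029 ztop 0.0393 rect [567.9  40.2] [44.5 87.9] 10.0 all [[0.543, -0.002, 0.036], [0.592, 0.074, 0.039]]
```

```bash
python3 -m handwheel '[[0.45,0,0,-3,0],[0.45,0,0,-6,0],[0.45,0,0,-8.3,0],[0.45,0,0,-8.3,0],[1,0,0,-8.3,0],[1,0,0,-8.3,0],[1,0,0,-8.3,0],[1,0,0,-8.3,0]]'; python3 -m handwheel '[[1,0,0,0,0],[1,0,0,3,0],[1,0,0,6,0],[1,0,6,6,0],[1,0,12,6,0],[1,0.2,18,6,0],[1,0.2,25.2,6,0],[1,0.2,25.2,6,0]]'; python3 -m handwheel '[[1,0,0,0,0],[1,0,0,0,0]]'
```

```text
time_s: 10.85
tcp_pos: [0.5228, 0.0317, 0.0471]
eef_rot: [-179.9, 0.0, -80.0]
contact_force: [-0.2, 1.2, 2.5]
gripper_width: 0.0218
gripper_force: 20.0
time_s: 11.85
tcp_pos: [0.5243, 0.2872, 0.106]
eef_rot: [-180.0, 0.0, -79.8]
contact_force: [-0.5, -1.3, -0.2]
gripper_width: 0.0217
gripper_force: 20.0
time_s: 12.1
tcp_pos: [0.5242, 0.2822, 0.1062]
eef_rot: [180.0, -0.0, -80.1]
contact_force: [0.1, 0.3, -0.8]
gripper_width: 0.0222
gripper_force: 20.0
```

```bash
python3 -m handwheel '[[1,0,0,-2,0],[1,0,0,-4,0],[1,0,0,-5.2,0],[1,0,0,-5.8,0],[1,0,0,-6.1,0],[1,0,0,-6.1,0],[1,0,0,-6.1,0]]'; python3 -m handwheel '[[1,0,0,-0.05,0],[0.45,0,0,-0.05,0],[0.45,0,0,-0.05,0],[0.45,0,0,-0.05,0],[0.45,0,0,2,0],[0.45,0,0,5,0],[0.45,0,0,8.5,0],[0.45,0,0,8.5,0]]'; python3 -m handwheel '[[0.45,0,-5,0,0],[0.45,0,-11,0,0],[0.45,0,-17,0,0],[0.45,0,-23,0,0],[0.45,0.85,-28,0,0],[0.45,0.85,-30.7,0,0],[0.45,0.85,-30.7,0,0],[0.45,0.85,-30.7,0,0]]'; python3 w.py w3.png fork_c plate_c
```

```text
time_s: 12.98
tcp_pos: [0.5247, 0.2838, 0.0459]
eef_rot: [-180.0, 0.0, -80.0]
contact_force: [-0.4, 0.6, -0.5]
gripper_width: 0.0219
gripper_force: 20.0
time_s: 13.98
tcp_pos: [0.5259, 0.2848, 0.1336]
eef_rot: [-179.7, 0.2, -80.0]
contact_force: [-0.1, 0.2, -0.3]
gripper_width: 0.048
gripper_force: 0.0
time_s: 14.98
tcp_pos: [0.5328, -0.0233, 0.1301]
eef_rot: [180.0, 0.0, -80.0]
contact_force: [0.2, 0.1, -0.3]
gripper_width: 0.0482
gripper_force: 0.0
[ 0.5329 -0.0229  0.1302] [180.   0. -80.] [ 0.544 -0.093  0.288] [-0.04  0.26 -0.97]
fork_c 0.59 [256. 199.] 2183 ztop 0.0926 rect [533.3 -25.4] [22.5 23.8] 10.4 all [[0.522, -0.038, 0.013], [0.546, -0.014, 0.093]]
plate_c 0.9 [214. 234.] 1823 ztop 0.0389 rect [567.7  39.7] [43.7 88.2] 10.3 all [[0.542, -0.006, 0.034], [0.594, 0.081, 0.039]]
```

```bash
python3 -m handwheel '[[0.45,0,-0.15,-3,0],[0.45,0,-0.15,-6,0],[0.45,0,-0.15,-7.9,0],[0.45,0,-0.15,-7.9,0],[1,0,-0.15,-7.9,0],[1,0,-0.15,-7.9,0],[1,0,-0.15,-7.9,0],[1,0,-0.15,-7.9,0]]'; python3 -m handwheel '[[1,0,0,0,0],[1,0,0,3,0],[1,0,0,6,0],[1,0,6,6,0],[1,0,12,6,0],[1,0,18,6,0],[1,-0.1,24.8,6,0],[1,-0.1,24.8,6,0]]'; python3 -m handwheel '[[1,0,0,0,0],[1,0,0,0,0],[1,0,0,-2,0],[1,0,0,-4,0],[1,0,0,-5.2,0],[1,0,0,-5.8,0],[1,0,0,-6,0],[1,0,0,-6,0]]'
```

```text
time_s: 16.12
tcp_pos: [0.5334, -0.0248, 0.0522]
eef_rot: [-179.9, 0.0, -80.0]
contact_force: [-0.2, 1.4, 4.8]
gripper_width: 0.024
gripper_force: 20.0
time_s: 17.12
tcp_pos: [0.5319, 0.2268, 0.1112]
eef_rot: [-180.0, 0.0, -79.8]
contact_force: [-0.5, -0.5, -0.1]
gripper_width: 0.0239
gripper_force: 20.0
time_s: 18.12
tcp_pos: [0.5322, 0.2232, 0.0518]
eef_rot: [-180.0, 0.0, -80.0]
contact_force: [0.2, -0.3, -0.9]
gripper_width: 0.0235
gripper_force: 20.0
```

```bash
python3 -c "
from h import *
img,d,K,D,T=cam('top');P=cloud(d,K,D,T);save(cv2.resize(img[170:300,90:300],(800,495),interpolation=cv2.INTER_CUBIC),'top2.png')
s=get_state();print(s['tcp_pos'].round(4),s['contact_force'].round(2))"
```

```text
[0.5322 0.2232 0.0519] [-0.24 -0.12 -0.99]
```

View pics/top2.png

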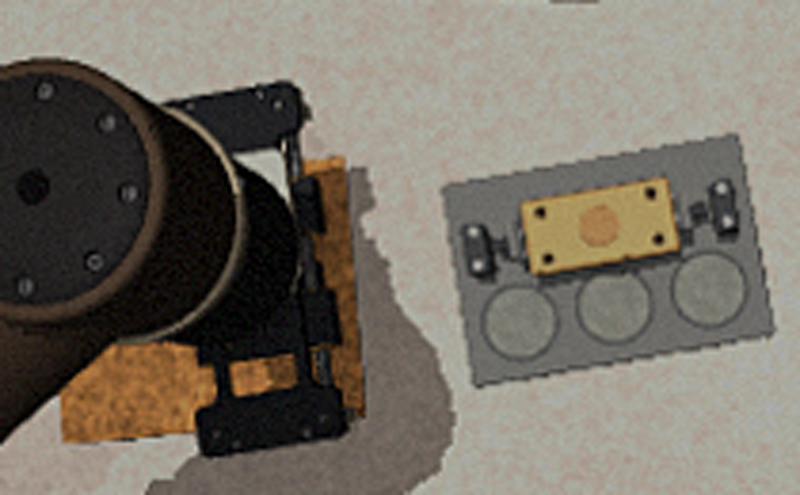

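```bash
python3 -m handwheel '[[1,0,0,-0.08,0],[1,0,0,-0.14,0],[1,0,0,-0.14,0]]'; python3 -m handwheel '[[0.45,0,0,0,0],[0.45,0,0,0,0],[0.45,0,0,0,0],[0.45,0,0,2,0],[0.45,0,0,5,0],[0.45,0,0,9,0],[0.45,0,0,13,0],[0.45,0,0,13,0]]';  python3 -m handwheel '[[0,0.4,-5,0,0],[0,0.8,-10,0,0],[0,1.4,-14,0,0],[0,2,-18,0,0],[0,2,-18,0,0],[0,2,-18,0,0]]'; python3 -c "
from h import *
for n in('top','scene'):
  img,d,K,D,T=cam(n);P=cloud(d,K,D,T)
  if n=='scene': save(cv2.resize(img[110:260,180:400],(800,545),interpolation=cv2.INTER_CUBIC),'sc2.png')
  for q,t in(('mandrel',(.519,.344)),('barrel',(.525,.284)),('fork',(.532,.223))):
    m=(np.hypot(P[...,0]-t[0],P[...,1]-t[1])<.028)&(P[...,2]>.055)&(P[...,2]<.1);X=P[m];print(n,q,len(X),np.round(cv2.minAreaRect((X[:,:2]*1000).astype(np.float32)),1) if 0 else [np.round(v,1) for v in cv2.minAreaRect((X[:,:2]*1000).astype(np.float32))],X[:,2].max().round(3))
print(get_state()['tcp_pos'])
"
```

```text
time_s: 18.55
tcp_pos: [0.532, 0.2232, 0.0501]
eef_rot: [-180.0, 0.0, -80.0]
contact_force: [-0.4, 0.1, -0.4]
gripper_width: 0.024
gripper_force: 20.0
time_s: 19.55
tcp_pos: [0.5337, 0.2242, 0.1838]
eef_rot: [-179.7, 0.2, -80.0]
contact_force: [-0.5, 0.0, 0.2]
gripper_width: 0.0481
gripper_force: 0.0
time_s: 20.3
tcp_pos: [0.5517, 0.0429, 0.1795]
eef_rot: [180.0, -0.0, -80.0]
contact_force: [0.3, -0.1, 0.1]
gripper_width: 0.0877
gripper_force: 0.0Traceback (most recent call last):
  File "<string>", line 7, in <module>
    m=(np.hypot(P[...,0]-t[0],P[...,1]-t[1])<.028)&(P[...,2]>.055)&(P[...,2]<.1);X=P[m];print(n,q,len(X),np.round(cv2.minAreaRect((X[:,:2]*1000).astype(np.float32)),1) if 0 else [np.round(v,1) for v in cv2.minAreaRect((X[:,:2]*1000).astype(np.float32))],X[:,2].max().round(3))
                                                                                                                                                                                                                                                              ~~~~~~~~~~^^
    return umr_maximum(a, axis, None, out, keepdims, initial, where)
ValueError: zero-size array to reduction operation maximum which has no identity
```

```bash
cat > m.py <<'E'
from h import *
import sys
for n in('top','scene'):
  img,d,K,D,T=cam(n);P=cloud(d,K,D,T)
  if n=='scene': save(cv2.resize(img[110:260,180:400],(800,545),interpolation=cv2.INTER_CUBIC),sys.argv[1])
  for q,t in(('mandrel',(.519,.344)),('barrel',(.525,.284)),('fork',(.532,.223))):
    m=(np.hypot(P[...,0]-t[0],P[...,1]-t[1])<.028)&(P[...,2]>.055)&(P[...,2]<.1);X=P[m]
    if len(X)>5: print(n,q,len(X),[np.round(v,1) for v in cv2.minAreaRect((X[:,:2]*1000).astype(np.float32))],X[:,2].max().round(3))
E
python3 m.py sc2.png;python3 w.py w4.png plate_c
```

```text
scene mandrel 103 [array([520.5, 340.4]), array([25.2, 22.3]), np.float64(18.0)] 0.092
scene barrel 88 [array([525.7, 278.6]), array([28.1, 22.7]), np.float64(30.9)] 0.079
scene fork 163 [array([532.5, 220.1]), array([27.1, 27.2]), np.float64(14.1)] 0.092
[0.5519 0.0438 0.1799] [180.    0.  -79.9] [ 0.564 -0.026  0.338] [-0.04  0.26 -0.97]
plate_c 0.83 [242. 170.] 4188 ztop 0.0393 rect [568.3  40.1] [42.5 87.2] 10.3 all [[0.545, -0.001, 0.036], [0.592, 0.081, 0.039]]
```

View pics/sc2.png

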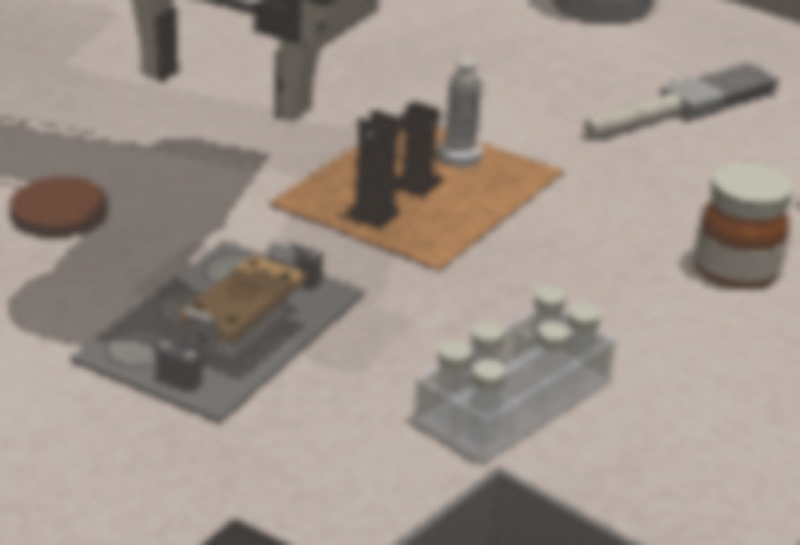

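The three things stand upright on the mat (fork 375,165; barrel 420,150; mandrel 463,115), and the plate is still in the clips. Next I grasp the plate.

```bash
python3 -m handwheel '[[0.3,1.6,-0.35,-4,0],[0.3,1.6,-0.35,-8,0],[0.3,1.6,-0.35,-11,0],[0.3,1.6,-0.35,-13,0],[0.3,1.6,-0.35,-15,0],[0.3,1.6,-0.35,-16.4,0],[0.3,1.6,-0.35,-16.4,0]]'; python3 -m handwheel '[[1,0,0,-0.05,0],[1,0,0,-0.05,0],[1,0,0,-0.05,0],[1,0,0,-0.05,0],[1,0,0,-0.05,0]]' 25
```

```text
time_s: 21.42
tcp_pos: [0.5674, 0.0396, 0.0151]
eef_rot: [179.9, -0.0, -80.0]
contact_force: [-0.4, -0.0, 0.8]
gripper_width: 0.0618
gripper_force: 0.0
time_s: 22.05
tcp_pos: [0.5685, 0.0398, 0.0163]
eef_rot: [-179.9, 0.0, -80.0]
contact_force: [-0.8, 1.9, 6.8]
gripper_width: 0.0446
gripper_force: 25.0
```

```bash
python3 -m handwheel '[[1,0,0,0.5,0],[1,0,0,1,0],[1,0,0,2,0],[1,0,0,3.5,0],[1,0,0,5.5,0],[1,0,0,7.5,0],[1,0,0,9,0],[1,0,0,9,0]]'; python3 w.py w5.png plate_c
python3 - <<'E'
from h import *
img,d,K,D,T=cam('top');P=cloud(d,K,D,T)
for z0,z1 in((.02,.033),):
    m=(P[...,0]>.5)&(P[...,0]<.6)&(P[...,1]<-.23)&(P[...,1]>-.36)&(P[...,2]>z0)&(P[...,2]<z1);X=P[m]
    print([np.round(v,1) for v in cv2.minAreaRect((X[:,:2]*1000).astype(np.float32))],np.median(X,0).round(4))
E
```

```text
time_s: 23.05
tcp_pos: [0.5688, 0.0399, 0.1072]
eef_rot: [-179.8, 0.0, -80.0]
contact_force: [1.0, 0.4, -1.1]
gripper_width: 0.0449
gripper_force: 25.0
[0.5681 0.0397 0.1061] [-179.9    0.   -80. ] [ 0.58  -0.03   0.265] [-0.04  0.26 -0.97]
plate_c 0.68 [261. 219.] 10977 ztop 0.1298 rect [569.7  31. ] [43.6 70. ] 10.2 all [[0.548, -0.004, 0.126], [0.593, 0.064, 0.13]]
[array([ 544. , -291.9]), array([60.9, 30.5]), np.float64(81.9)] [ 0.5439 -0.2918  0.0255]
```

```bash
python3 -m handwheel '[[1,-0.3,-4,0,-2],[1,-0.7,-9,0,-5],[1,-1.1,-14,0,-8],[1,-1.5,-19,0,-11],[1,-1.9,-24,0,-14],[1,-2.1,-29,0,-17],[1,-2.36,-33.1,0,-18.6],[1,-2.36,-33.1,0,-18.6]]'; python3 -m handwheel '[[1,0,0,0,0],[1,0,0,0,0],[1,0,0,0,0]]'
python3 - <<'E'
from h import *
s=get_state();print(s['tcp_pos'].round(4),s['eef_rot'].round(1))
img,d,K,D,T=cam('top');print([ (o['p'],) for o in finder.cut_out('top','plate_c')[:1]])
img,d,K,D,T=cam('scene');save(cv2.resize(img[180:330,60:280],(800,545),interpolation=cv2.INTER_CUBIC),'sc3.png')
E
```

```text
time_s: 24.2
tcp_pos: [0.5431, -0.2939, 0.1039]
eef_rot: [179.9, -0.0, -98.8]
contact_force: [0.4, 1.7, -0.7]
gripper_width: 0.0448
gripper_force: 25.0
time_s: 24.58
tcp_pos: [0.5446, -0.2906, 0.1056]
eef_rot: [-180.0, 0.0, -98.5]
contact_force: [-0.4, -0.5, -0.5]
gripper_width: 0.0448
gripper_force: 25.0
[ 0.5446 -0.2906  0.1056] [-180.     0.   -98.5]
[(0.74,)]
```

View pics/sc3.png

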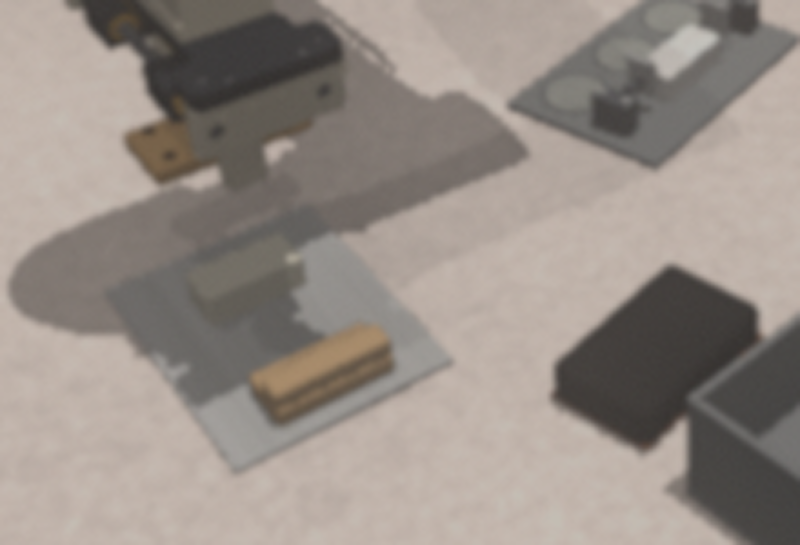

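The plate hangs level over the block (plate 220,150; block 245,275). I'll set it down.

```bash
python3 -m handwheel '[[1,0,0,-2.5,0],[1,0,-0.05,-5,0],[1,0,-0.05,-7,0],[1,0,-0.05,-8,0],[1,0,-0.05,-8.6,0],[1,0,-0.05,-8.85,0],[1,0,-0.05,-8.95,0],[1,0,-0.05,-8.95,0]]'; python3 -m handwheel '[[1,0,0,-0.05,0],[1,0,0,-0.05,0],[1,0,0,-0.05,0]]'
```

```text
time_s: 25.72
tcp_pos: [0.5446, -0.292, 0.0165]
eef_rot: [-180.0, -0.0, -98.6]
contact_force: [-0.5, -0.5, -1.6]
gripper_width: 0.0445
gripper_force: 25.0
time_s: 26.1
tcp_pos: [0.5447, -0.2921, 0.0163]
eef_rot: [-179.9, -0.0, -98.6]
contact_force: [-0.6, 1.2, 5.6]
gripper_width: 0.0446
gripper_force: 25.0
```

```bash
python3 -m handwheel '[[0.85,0,0,0.03,0],[0.3,0,0,0.03,0],[0.3,0,0,0.03,0],[0.3,0,0,0.03,0],[0.3,0,0,0.03,0],[0.3,0,0,3,0],[0.3,0,0,7,0],[0.3,0,0,12,0]]'; python3 -m handwheel '[[0.3,0,0,2,0],[0.3,-0.2,4,2,2],[0.3,-0.4,9,2,5],[0.3,-0.4,12,2,8],[0.3,-0.4,12,2,10],[0.3,-0.4,12,2,10]]'; python3 w.py w6.png plate_c cure
python3 - <<'E'
from h import *
P=np.load('P.npy')
def rr(z0,z1):
    m=(P[...,0]>.49)&(P[...,0]<.6)&(P[...,1]<-.22)&(P[...,1]>-.37)&(P[...,2]>z0)&(P[...,2]<z1);X=P[m];print(len(X),[np.round(v,1) for v in cv2.minAreaRect((X[:,:2]*1000).astype(np.float32))])
rr(.034,.045)
E
```

```text
time_s: 27.1
tcp_pos: [0.5436, -0.2917, 0.1358]
eef_rot: [179.9, 0.0, -98.6]
contact_force: [0.7, -0.2, -0.5]
gripper_width: 0.0613
gripper_force: 0.0
time_s: 27.85
tcp_pos: [0.5405, -0.172, 0.1556]
eef_rot: [-180.0, -0.0, -88.6]
contact_force: [-0.6, -0.9, 0.0]
gripper_width: 0.0616
gripper_force: 0.0
[ 0.5404 -0.1724  0.1555] [180.   -0.  -88.6] [ 0.542 -0.242  0.314] [-0.01  0.26 -0.97]
plate_c 0.84 [257.  44.] 5402 ztop 0.0395 rect [ 545.2 -282.9] [72.7 43.9] 81.7 all [[0.523, -0.314, 0.036], [0.568, -0.248, 0.039]]
cure 0.8 [217.  71.] 13257 ztop 0.0054 rect [ 577.6 -284.1] [108.8 173.5] 81.8 all [[0.492, -0.322, 0.002], [0.662, -0.227, 0.005]]
5631 [array([ 545.6, -282.9]), array([74. , 45.1]), np.float64(81.5)]
```

View pics/w6.png

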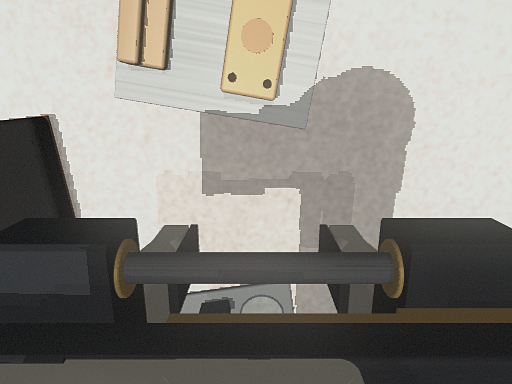

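The plate lies flat on the block (257,44), level at the expected height. Now I fetch the fork joint.

```bash
python3 -m handwheel '[[0.45,0,5,0,1],[0.45,-0.1,11,0,3],[0.45,-0.2,17,0,5],[0.45,-0.3,23,0,7],[0.45,-0.5,29,0,8.6],[0.45,-0.7,34,0,8.6],[0.45,-0.84,39.6,0,8.6],[0.45,-0.84,39.6,0,8.6]]'; python3 -m handwheel '[[0.45,0,0,-2,0],[0.45,0,0,-2,0],[0.45,0,0,-2,0]]'; python3 w.py w7.png fork_c barrel_c mandrel_c
python3 - <<'E'
from h import *
img,d,K,D,T=cam('top');P=cloud(d,K,D,T)
m=(P[...,0]>.49)&(P[...,0]<.61)&(P[...,1]<-.22)&(P[...,1]>-.37)&(P[...,2]>.034)&(P[...,2]<.045);X=P[m];print(len(X),[np.round(v,1) for v in cv2.minAreaRect((X[:,:2]*1000).astype(np.float32))])
E
```

```text
time_s: 29.0
tcp_pos: [0.5323, 0.2268, 0.1551]
eef_rot: [-180.0, -0.0, -79.9]
contact_force: [0.8, -0.1, -0.5]
gripper_width: 0.0481
gripper_force: 0.0
time_s: 29.38
tcp_pos: [0.5324, 0.2233, 0.136]
eef_rot: [-180.0, -0.0, -80.1]
contact_force: [-0.2, -0.2, -0.4]
gripper_width: 0.0484
gripper_force: 0.0
[0.5325 0.2235 0.1362] [-180.    0.  -80.] [0.544 0.154 0.294] [-0.04  0.26 -0.97]
fork_c 0.85 [260. 196.] 2041 ztop 0.0906 rect [531.3 223.1] [22.2 24.9] 10.4 all [[0.52, 0.21, 0.011], [0.544, 0.234, 0.091]]
barrel_c 0.56 [257. 249.] 850 ztop 0.0763 rect [522.9 287.7] [20.  11.5] 9.3 all [[0.512, 0.269, 0.008], [0.539, 0.292, 0.076]]
mandrel_c 0.89 [249. 307.] 477 ztop 0.0344 rect [520.4 339.5] [31.7 16.2] 10.0 all [[0.505, 0.332, 0.013], [0.535, 0.347, 0.034]]
737 [array([ 544.8, -291.4]), array([90. , 45.7]), np.float64(81.6)]
```

```bash
python3 -m handwheel '[[0.45,-0.05,0,-3,0],[0.45,-0.05,0,-6,0],[0.45,-0.05,0,-8.5,0],[0.45,-0.05,0,-8.5,0],[1,-0.05,0,-8.5,0],[1,-0.05,0,-8.5,0],[1,-0.05,0,-8.5,0],[1,-0.05,0,-8.5,0]]' 20; python3 -m handwheel '[[1,0,0,0,0],[1,0,0,3,0],[1,0,0,7,0],[1,0,-6,7,0],[1,0,-12,7,0],[1,0.1,-18,7,0],[1,0.1,-24.8,7,0],[1,0.1,-24.8,7,0]]'; python3 -m handwheel '[[1,0,0,0,0],[1,0,0,0,0],[1,0,0,0,0]]'
```

```text
time_s: 30.62
tcp_pos: [0.5319, 0.2244, 0.0515]
eef_rot: [-179.9, 0.0, -80.0]
contact_force: [-0.5, 0.6, 6.1]
gripper_width: 0.0239
gripper_force: 20.0
time_s: 31.62
tcp_pos: [0.5316, -0.0274, 0.1205]
eef_rot: [180.0, -0.0, -80.2]
contact_force: [0.2, -0.1, 0.0]
gripper_width: 0.0241
gripper_force: 20.0
time_s: 32.0
tcp_pos: [0.5326, -0.0228, 0.1205]
eef_rot: [-180.0, 0.0, -79.9]
contact_force: [-1.2, 0.3, -0.8]
gripper_width: 0.0239
gripper_force: 20.0
```

```bash
python3 -m handwheel '[[1,0.05,-0.15,-2.5,0],[1,0.05,-0.15,-4.5,0],[1,0.05,-0.15,-5.7,0],[1,0.05,-0.15,-6.3,0],[1,0.05,-0.15,-6.65,0],[1,0.05,-0.15,-6.65,0],[1,0.05,-0.15,-6.65,0]]'; python3 -m handwheel '[[1,0,0,-0.07,0],[1,0,0,-0.14,0],[1,0,0,-0.14,0]]'
```

```text
time_s: 32.88
tcp_pos: [0.5332, -0.0254, 0.0545]
eef_rot: [-180.0, 0.0, -80.0]
contact_force: [0.6, 0.2, -0.6]
gripper_width: 0.0239
gripper_force: 20.0
time_s: 33.25
tcp_pos: [0.5332, -0.0255, 0.0535]
eef_rot: [-180.0, -0.0, -80.0]
contact_force: [-2.3, 0.8, 7.6]
gripper_width: 0.024
gripper_force: 20.0
```

```bash
python3 -m handwheel '[[0.45,0,0,0,0],[0.45,0,0,0,0],[0.45,0,0,0,0],[0.45,0,0,0,0],[0.45,0,0,2,0],[0.45,0,0,5,0],[0.45,0,0,8.5,0],[0.45,0,0,8.5,0]]'; python3 w.py w8.png fork_c; python3 -m handwheel '[[0.45,0,5,0,0],[0.45,0,11,0,0],[0.45,0,17,0,0],[0.45,0,23,0,0],[0.45,-0.85,28,0,0],[0.45,-0.85,30.9,0,0],[0.45,-0.85,30.9,0,0],[0.45,-0.85,30.9,0,0]]'; python3 w.py w9.png barrel_c mandrel_c
```

```text
time_s: 34.25
tcp_pos: [0.5348, -0.0251, 0.1404]
eef_rot: [-179.7, 0.0, -80.0]
contact_force: [-0.0, -0.5, 0.3]
gripper_width: 0.0481
gripper_force: 0.0
[ 0.5336 -0.0252  0.1388] [-179.8    0.   -80. ] [ 0.546 -0.095  0.298] [-0.04  0.26 -0.97]
fork_c 0.74 [262. 194.] 2028 ztop 0.0926 rect [532.4 -27. ] [23.1 24.7] 9.3 all [[0.521, -0.04, 0.012], [0.546, -0.016, 0.093]]
time_s: 35.35
tcp_pos: [0.5241, 0.2827, 0.1368]
eef_rot: [179.9, -0.1, -80.0]
contact_force: [-0.7, 0.2, -1.2]
gripper_width: 0.0478
gripper_force: 0.0
[0.5243 0.2824 0.1371] [179.9  -0.  -80. ] [0.536 0.213 0.295] [-0.05  0.25 -0.97]
barrel_c 0.9 [255. 194.] 1593 ztop 0.0762 rect [524.  283.4] [22.  23.6] 10.1 all [[0.513, 0.27, 0.011], [0.537, 0.294, 0.076]]
mandrel_c 0.73 [249. 249.] 1016 ztop 0.0904 rect [518.8 345. ] [13.8 21.8] 80.2 all [[0.506, 0.329, 0.01], [0.533, 0.35, 0.09]]
```

```bash
python3 -m handwheel '[[0.45,0,0.1,-3,0],[0.45,0,0.1,-6,0],[0.45,0,0.1,-9.1,0],[0.45,0,0.1,-9.1,0],[1,0,0.1,-9.1,0],[1,0,0.1,-9.1,0],[1,0,0.1,-9.1,0],[1,0,0.1,-9.1,0]]'; python3 -m handwheel '[[1,0,0,0,0],[1,0,0,3,0],[1,0,0,7,0],[1,0,-6,7,0],[1,0,-12,7,0],[1,-0.1,-18,7,0],[1,-0.15,-25.2,7,0],[1,-0.15,-25.2,7,0]]'; python3 -m handwheel '[[1,0,0,0,0],[1,0,0,0,0],[1,0,0,0,0]]'
```

```text
time_s: 36.5
tcp_pos: [0.5248, 0.2849, 0.0476]
eef_rot: [-179.9, 0.0, -80.0]
contact_force: [-1.1, -0.4, 4.8]
gripper_width: 0.022
gripper_force: 20.0
time_s: 37.5
tcp_pos: [0.522, 0.0294, 0.1166]
eef_rot: [180.0, -0.0, -80.2]
contact_force: [0.4, -0.8, 0.1]
gripper_width: 0.022
gripper_force: 20.0
time_s: 37.88
tcp_pos: [0.5231, 0.0337, 0.1166]
eef_rot: [180.0, 0.0, -79.9]
contact_force: [-0.3, 0.8, 0.2]
gripper_width: 0.0219
gripper_force: 20.0
```

```bash
python3 -m handwheel '[[1,0,-0.2,-2.5,0],[1,0,-0.2,-4.5,0],[1,0,-0.2,-5.7,0],[1,0,-0.2,-6.3,0],[1,0,-0.2,-6.65,0],[1,0,-0.2,-6.65,0],[1,0,-0.2,-6.65,0]]'; python3 -m handwheel '[[1,0,0,-0.07,0],[1,0,0,-0.12,0],[1,0,0,-0.12,0]]'
```

```text
time_s: 38.75
tcp_pos: [0.5233, 0.0306, 0.0506]
eef_rot: [-180.0, 0.0, -80.0]
contact_force: [0.3, 0.5, -0.5]
gripper_width: 0.0219
gripper_force: 20.0
time_s: 39.12
tcp_pos: [0.5232, 0.0306, 0.0496]
eef_rot: [-180.0, -0.0, -80.0]
contact_force: [-1.3, 0.1, 5.9]
gripper_width: 0.0219
gripper_force: 20.0
```

Contact. Release it and go to the mandrel.

```bash
python3 -m handwheel '[[0.45,0,0,0,0],[0.45,0,0,0,0],[0.45,0,0,0,0],[0.45,0,0,0,0],[0.45,0,0,2,0],[0.45,0,0,5,0],[0.45,0,0,8.8,0],[0.45,0,0,8.8,0]]'; python3 w.py w10.png barrel_c; python3 -m handwheel '[[0.45,0,5,0,0],[0.45,0,11,0,0],[0.45,0,17,0,0],[0.45,0,23,0,0],[0.45,-0.3,28,0,0],[0.45,-0.4,31.3,0,0],[0.45,-0.4,31.3,0,0],[0.45,-0.4,31.3,0,0]]'; python3 w.py w11.png mandrel_c
```

```text
time_s: 40.12
tcp_pos: [0.5249, 0.0312, 0.1399]
eef_rot: [-179.7, 0.0, -80.0]
contact_force: [0.2, 0.1, -2.0]
gripper_width: 0.0483
gripper_force: 0.0
[0.5237 0.0309 0.1382] [-179.8    0.   -80. ] [ 0.536 -0.039  0.298] [-0.04  0.26 -0.97]
barrel_c 0.77 [261. 190.] 1515 ztop 0.0784 rect [522.8  28.9] [21.9 23.3] 10.1 all [[0.512, 0.016, 0.013], [0.535, 0.039, 0.078]]
time_s: 41.22
tcp_pos: [0.5183, 0.3428, 0.1356]
eef_rot: [179.9, -0.1, -80.0]
contact_force: [-0.4, -0.5, 0.1]
gripper_width: 0.0485
gripper_force: 0.0
[0.5185 0.3424 0.136 ] [ 1.799e+02 -1.000e-01 -8.000e+01] [0.53  0.274 0.294] [-0.05  0.25 -0.97]
mandrel_c 0.86 [256. 197.] 1812 ztop 0.0904 rect [519.6 343.6] [24.5 21.4] 11.1 all [[0.506, 0.33, 0.013], [0.533, 0.351, 0.09]]
```

```bash
python3 -m handwheel '[[0.45,0.05,0.1,-3,0],[0.45,0.05,0.1,-6,0],[0.45,0.05,0.1,-8.6,0],[0.45,0.05,0.1,-8.6,0],[1,0.05,0.1,-8.6,0],[1,0.05,0.1,-8.6,0],[1,0.05,0.1,-8.6,0],[1,0.05,0.1,-8.6,0]]'; python3 -m handwheel '[[1,0,0,0,0],[1,0,0,3,0],[1,0,0,7,0],[1,0,-6,7,0],[1,-0.2,-12,7,0],[1,-0.4,-18,7,0],[1,-0.65,-25.6,7,0],[1,-0.65,-25.6,7,0]]'; python3 -m handwheel '[[1,0,0,0,0],[1,0,0,0,0],[1,0,0,0,0]]'
```

```text
time_s: 42.32
tcp_pos: [0.5198, 0.345, 0.0521]
eef_rot: [-179.9, 0.0, -80.0]
contact_force: [-1.4, -1.0, 7.3]
gripper_width: 0.0253
gripper_force: 20.0
time_s: 43.32
tcp_pos: [0.5118, 0.0854, 0.1209]
eef_rot: [179.9, 0.0, -80.2]
contact_force: [0.5, 0.0, -0.7]
gripper_width: 0.0255
gripper_force: 20.0
time_s: 43.7
tcp_pos: [0.5131, 0.0896, 0.1208]
eef_rot: [180.0, 0.0, -79.9]
contact_force: [0.4, -0.0, -1.1]
gripper_width: 0.0256
gripper_force: 20.0
```

```bash
python3 -m handwheel '[[1,0,-0.1,-2.5,0],[1,0,-0.1,-4.5,0],[1,0,-0.1,-5.7,0],[1,0,-0.1,-6.3,0],[1,0,-0.1,-6.65,0],[1,0,-0.1,-6.65,0],[1,0,-0.1,-6.65,0]]'; python3 -m handwheel '[[1,0,0,-0.07,0],[1,0,0,-0.12,0],[1,0,0,-0.12,0]]'
```

```text
time_s: 44.58
tcp_pos: [0.5132, 0.0877, 0.0549]
eef_rot: [-180.0, 0.0, -80.0]
contact_force: [0.1, 0.2, -1.7]
gripper_width: 0.0255
gripper_force: 20.0
time_s: 44.95
tcp_pos: [0.5133, 0.0876, 0.054]
eef_rot: [-179.9, 0.0, -80.0]
contact_force: [-2.2, -0.7, 6.2]
gripper_width: 0.0252
gripper_force: 20.0
```

```bash
python3 -m handwheel '[[0.45,0,0,0,0],[0.45,0,0,0,0],[0.45,0,0,0,0],[0.45,0,0,0,0],[0.45,0,0,2,0],[0.45,0,0,5,0],[0.45,0,0,9,0],[0.45,0,0,15,0]]'; python3 -m handwheel '[[0.45,0,5,0,0],[0.45,-1,11,0,0],[0.45,-2,17,0,0],[0.45,-3,23,0,0],[0.45,-4,28,0,0],[0.45,-4,28,0,0],[0.45,-4,28,0,0]]'
python3 - <<'E'
from h import *
img,d,K,D,T=cam('top');P=cloud(d,K,D,T)
save(cv2.resize(img[90:300,90:440],(800,480),interpolation=cv2.INTER_CUBIC),'top3.png')
def q(n,x0,x1,y0,y1,z0,z1):
    m=(P[...,0]>x0)&(P[...,0]<x1)&(P[...,1]>y0)&(P[...,1]<y1)&(P[...,2]>z0)&(P[...,2]<z1);X=P[m];print(n,len(X),[np.round(v,1) for v in cv2.minAreaRect((X[:,:2]*1000).astype(np.float32))],X[:,2].max().round(3))
q('R',.48,.555,-.06,0,.055,.1);q('M',.48,.555,.005,.055,.055,.1);q('L',.48,.555,.06,.12,.055,.1)
q('plate',.49,.605,-.37,-.22,.034,.045)
E
```

```text
time_s: 45.95
tcp_pos: [0.5118, 0.0871, 0.2032]
eef_rot: [179.8, -0.1, -80.0]
contact_force: [1.5, 0.4, 0.6]
gripper_width: 0.0481
gripper_force: 0.0
time_s: 46.82
tcp_pos: [0.4726, 0.3675, 0.2028]
eef_rot: [180.0, -0.0, -80.0]
contact_force: [-0.3, 0.1, 0.3]
gripper_width: 0.0476
gripper_force: 0.0
R 138 [array([532.4, -26.3]), array([24. , 24.9]), np.float64(9.9)] 0.098
M 130 [array([522.5,  30.2]), array([22.6, 25.8]), np.float64(9.8)] 0.082
L 118 [array([512.8,  87.9]), array([23.9, 25.2]), np.float64(24.6)] 0.094
plate 749 [array([ 544.9, -291.1]), array([90. , 45.9]), np.float64(80.8)] 0.044
```

View pics/top3.png

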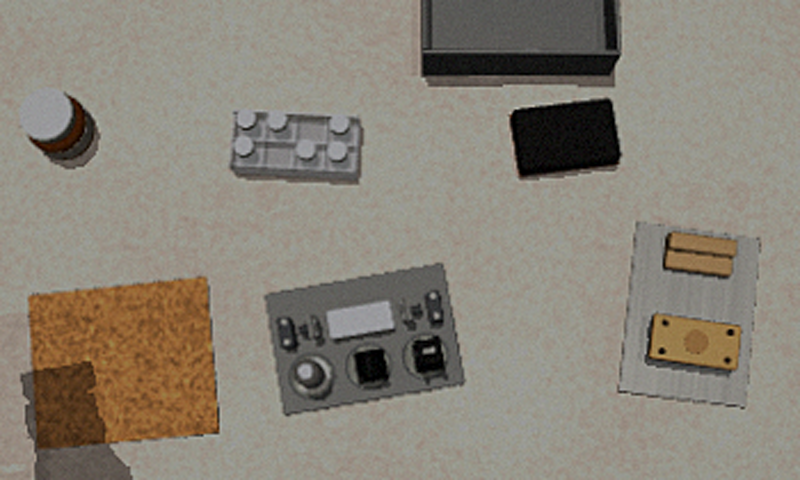

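The mandrel (311,376), barrel (371,365) and fork (428,353) are back on their seats, each within about 3 mm. The plate lies centred on the block (695,342), and the other items haven't moved. Handing in.

```bash
python3 -c "
from plant import r
print(r.close_job())"
```

```text
the job is handed in; nothing more can be done
None
```

The job is handed in at about 47 s on the robot's clock: the plate lies centred on the ceramic block, the fork joint, barrel joint and mandrel stand upright within about 3 mm of where they began, and the sanding block, vial rack and wedge look unmoved in the last picture (no verdict was returned).

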